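# Rock the sorting-chute flap over and feed the transformers down the other chute

## Task

The next two salvaged transformers belong in the other bin: rock the sorting chute's flap over its pivot so that it leans fully to the opposite side, then push both transformers off the sill into the mouth so that they slide down the newly opened leg and lie in its bin. Only push with the fingers, never pick a transformer up, and leave the heat sink and capacitor on the sill and the deflection yoke and screwdriver on the table where they are.

Things in the scene. Friction and masses are not known exactly. Their poses are not given: they have to be found in the camera images.
- chute: Two-way sorting chute of grey-painted sheet steel, fixed on the table, at another place and yaw each time. Origin on the table under the flap's pivot; its +x points away from the robot's side, +y to the left bin, z up; 'chute frame' below means this. From the pivot two open legs slope down at 40 degrees to the left (+y) and right (-y) bins. Friction on it about 0.6.
- sill_edge (a point): Middle of the edge where the loading sill ends at the mouth, on its top face (z 245 mm). The sill is a flat plate on the robot's side: chute frame x -175 to -45, y -180 to 180 mm, open towards -x, with 12 mm upturned lips only at its ends (y +-181). Parts pushed over this edge drop into the mouth.
- mouth (a point): Centre of the chute's open mouth at rim height (z 243 mm): chute frame x -42 to 42, y -85 to 85 mm, between a steel panel under the sill's edge, a clear guard at x 43 and steel cheeks at y +-86. Nothing but the flap's handle stands above the rim.
- flap_pivot (a point): Middle of the flap's pivot shaft, which runs along the chute's x axis at z 160 mm. The flap is a bare steel plate, 78 mm along x, 4 mm thick, standing 115 mm up from the shaft inside the mouth.
- flap (a joint): Angle of the flap (rad): 0 upright; +0.785 (stop) leans left (+y), shuts the left leg and sends parts to the right bin; -0.785 (stop) leans right and sends parts to the left bin. It starts at either stop (rarely still dropping onto it in the first instant). Top-heavy (250 g) on a free bearing: past upright it falls to the stop by itself; it takes 1 to 3 N at the handle.
- flap_knob (a point): Centre of the black ball knob (24 mm) on the flap's handle, a 9 mm rod in the flap's plane at chute frame x +28 mm; ball 158 mm from the pivot. At a stop the ball is at y +-112, z 272 mm in the chute frame, upright at z 318. About 30 mm of bare rod shows below the ball. Outside it (larger |y|) is free room for fingers; let the fingertips rise with the ball on its arc.
- transformer1_center (a point): Centre of the first salvaged transformer: yellow-taped winding, dark core, black flanges, a block 40 mm (x) by 42 mm (y) by 34 mm high, about 160 g, standing on the sill in front of the mouth's left half, its axes within about 15 degrees of the chute's.
- transformer2_center (a point): Centre of the second, identical transformer, in front of the mouth's right half; about 25 mm clear between the two.
- bin_left: Grey plastic bin at the outlet of the left (+y) leg, fixed to the chute. Origin at the centre of its underside (chute frame x 0, y 185, z 0 mm); 150 mm (x) by 170 mm (y) outside, walls 4 mm thick, 54 mm high at the leg's side, 75 to 85 mm elsewhere, floor 4 mm.
- bin_right: The same bin, mirrored, at the outlet of the right (-y) leg (origin at chute frame x 0, y -185, z 0 mm).
- heatsink: Bystander: finned aluminium heat sink 40 x 36 x 32 mm high, on the sill near one of its ends. Origin at the centre of its underside.
- capacitor: Bystander: black capacitor can, 35 mm diameter, 42 mm high, standing on the sill near the other end. Origin at the centre of its underside.
- yoke: Bystander: deflection yoke, a stepped ring of copper and black plastic, 96 mm diameter, 62 mm high, on the table left of the robot. Origin at the centre of its underside.
- screwdriver: Bystander: screwdriver lying on the table to the right.
Not all that is in view belongs to the job. What is shaped like the part that bears transformer2_center but pink or turquoise is not meant.

How it is judged:
By the outcome, as a careful person would: the job done as asked, in the order asked, and still so for the second after the job is handed in, with the robot touching nothing.
It also fails if it takes over 58 s, if anything falls off the work surface, if the arm or the gripper's body presses on something with over 40 N, if the wrist force passes 120 N, or if a joint passes its speed limit or range.

## Robot

A 6-joint arm with a two-finger parallel gripper is mounted at the origin on the work surface. World frame = base frame: x ahead of the robot, y to its left, z up, the work surface at z = 0. Lengths are in mm, angles in rad, forces in N, time in s.
With the tool pointing down it reaches from about 275 to 825 mm from the base axis. Payload 4.9 kg.
Tool frame: the origin (TCP) lies at the very end of the fingers, on their centre line; the grasp point (between the pads) lies 19 mm behind it; z points along the fingers, y is the direction in which the jaws open and shut (so a half turn about z gives the same grasp; the last joint's range is limited). The gripper opens to 85 mm and grips with 20 to 120 N. Pads are 22 mm wide; open, the fingers measure 114 mm over their backs; the gripper's body (76 mm by 85 mm) begins 54 mm behind the grasp point. The pads swing forward as they close: fully open they stand 13 mm farther back than shut.
Start: joints at [1.093, 0.326, -0.193, 1.052, 0, 1.437], TCP at [185.382, 517.834, 231.281] pointing down, gripper open.
Joint ranges: [-2.65, 2.65], [-0.97, 1.79], [-1.3, 1.35], [-1.93, 2.1], [-1.47, 1.37], [-3.14, 3.14]. Speed limits (rad/s): [2.57, 2.57, 3.14, 3.14, 3.14, 3.14].

## Interface

Orientations are given as [roll, pitch, yaw] about the fixed x, y, z axes, in that order (R = Rz(yaw) Ry(pitch) Rx(roll)).
In Python, from bench import bot, solve_ik, imaging gives the robot as it stands. Calls block until the motion is done:
- bot.move_ptp(position, orientation): joint-space move of the TCP to a pose.
- bot.movel(position, rot=None, max_speed=150, threshold=None): straight line of the TCP; rot=None keeps the orientation; max_speed is the mean speed in mm/s. With threshold (N) it stops when the force on the tool has changed by that much, and returns True; else False.
- bot.move_j(angles): joint-space move.
- bot.grip(opening, effort=None): opening from 0.0 (shut) to 1.0 (fully open); effort is the grip in N (None keeps the last); returns when the fingers have stopped.
- bot.dwell(seconds).
- solve_ik(position, orientation): joint angles nearest the present ones, or None.
- bot.get_state(): the state.
- imaging.capture(name): name is "scene" or "top" or "wrist"; returns the picture (420x560x3 uint8, blue, green, red); there is no depth.
- imaging.camera_model(name): a dict with "K" (3x3 intrinsics, pixels), "position" and "rotation" of the camera in the world. Camera axes: x right, y up, looking along -z (the intrinsics and any distortion apply to the point x, -y, -z); pixel columns grow to the right and rows downward; lengths in mm; the calibration is good to about 2 mm. The wrist camera is an equidistant fisheye: a pixel r from the principal point sees the ray r / f radians off the axis. A picture is of the moment at which its call begins: read the wrist's pose just before it. camera_model takes no time and is no camera call; for the wrist camera it gives the pose at the moment of the call.
A pose or a line that the arm cannot do raises bot.IKError and nothing moves.
- bot.sign_off(): hands the job in, once; it reports no verdict.
The state is a dict: "t": time; "qpos": joint angles; "joint_velocities": joint speeds; "effort": joint torques, N m; "tcp_pos": TCP position; "orientation": TCP orientation; "contact_force": force on the tool from outside, world axes, zero at the start; "wrist_torque": the same for the moment, N m; "opening": opening from 0.0 (shut) to 1.0 (fully open).
Only numpy, scipy, OpenCV 4.12 (cv2) and the standard library are available. Lean on these libraries where they do the work, as an engineer would, in place of code of your own. Each camera call takes 0.05 s, during which the arm holds its last target.

## Working session

There is one attempt and no reset: what is moved stays moved. The work goes in short steps, each a Python script; the robot and the scene stay as the last script left them, time stands still between calls to the robot, and variables do not carry over. Pictures are saved under pics/ and viewed, and the job is handed in when it is done.

```bash
ls; mkdir -p pics; python3 - <<'E'
from bench import bot, imaging
import cv2,json
for n in ("scene","top","wrist"):
    m=imaging.camera_model(n); print(n,m)
    cv2.imwrite(f"pics/{n}0.png",imaging.capture(n))
print(bot.get_state())
E
```

```text
pics
scene {'K': array([[473.76729132,   0.        , 279.9869471 ],
       [  0.        , 473.76729132, 209.69565231],
       [  0.        ,   0.        ,   1.        ]]), 'position': array([ 925.13084359, -712.41066289,  991.04886806]), 'rotation': array([0.79901121, 0.02049831, 0.52577275])}
top {'K': array([[546.1353089 ,   0.        , 282.57194297],
       [  0.        , 546.1353089 , 212.47945354],
       [  0.        ,   0.        ,   1.        ]]), 'position': array([ 201.52592261,  -20.54977102, 1469.08086906]), 'rotation': array([ 0.23754887,  0.00517422, -1.6448444 ])}
wrist {'K': array([[325.1922621 ,   0.        , 278.0899406 ],
       [  0.        , 325.1922621 , 209.55923596],
       [  0.        ,   0.        ,   1.        ]]), 'position': array([111.37419323, 544.02972042, 373.95467072]), 'rotation': array([-0.31375742,  0.0020229 ,  1.22775306])}
{'t': 0.15, 'qpos': array([ 1.09283940e+00,  3.26804342e-01, -1.93313679e-01,  1.05198657e+00,
        1.57427753e-05,  1.43658725e+00]), 'joint_velocities': array([ 0.00061192, -0.00165947,  0.0022229 , -0.00135207, -0.00040339,
        0.00145497]), 'effort': array([ 8.89289859e-04, -4.43703318e+01,  2.62664580e+01,  1.04442189e-02,
       -1.24068756e-04,  4.12439789e-06]), 'tcp_pos': array([185.15643957, 517.45549637, 230.68036035]), 'orientation': array([-3.14029826e+00, -1.90654857e-04,  2.79784467e+00]), 'contact_force': array([-0.32889772, -0.63928973, -0.53041301]), 'wrist_torque': array([ 0.02059415, -0.06101098,  0.04653974]), 'opening': 0.9986316742682667}
```

View pics/scene0.png

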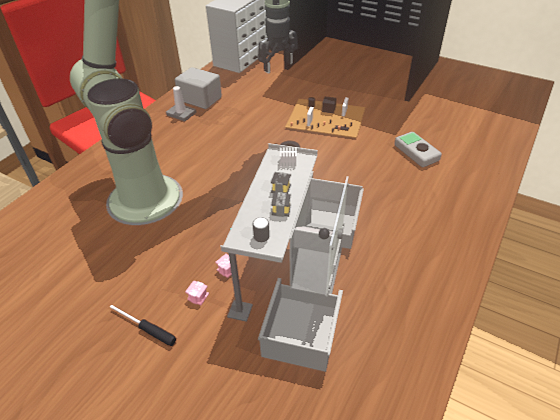

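View pics/top0.png

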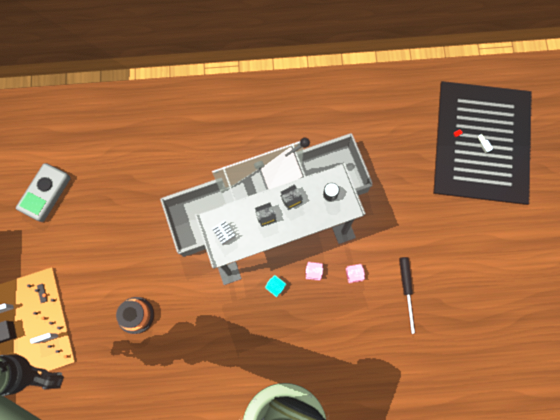

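View pics/wrist0.png

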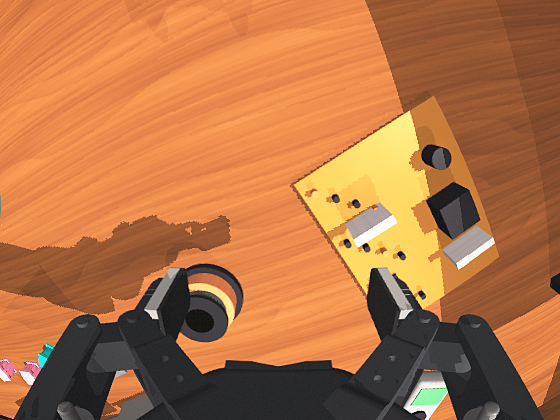

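The scene view shows the chute with the knob at scene (324,233) and top (305,142), so the flap leans right (-y). The two yellow/black transformers are at top (265,215) and (291,197). The heat sink (225,232) and capacitor (331,190) are on the sill. The pink and turquoise blocks lie on the table and are decoys. Next I'll enlarge both views to measure.

```bash
cat > h.py <<'E'
import numpy as np, cv2
from scipy.spatial.transform import Rotation as R
from bench import bot, solve_ik, imaging
def cam(n):
    m=imaging.camera_model(n); return m["K"],np.array(m["position"]),R.from_euler("xyz",m["rotation"]).as_matrix()
def ray(n,px,c=None):
    K,p,r=c or cam(n); u=(px[0]-K[0,2])/K[0,0]; v=(px[1]-K[1,2])/K[1,1]
    if n=="wrist":
        th=np.hypot(u,v); s=np.sin(th)/max(th,1e-9); d=np.array([u*s,-v*s,-np.cos(th)])
    else: d=np.array([u,-v,-1.])
    d=r@d; return p,d/np.linalg.norm(d)
def onz(n,px,z,c=None):
    p,d=ray(n,px,c); return p+d*(z-p[2])/d[2]
def tri(a,b):
    A=[];B=[]
    for p,d in (a,b):
        M=np.eye(3)-np.outer(d,d); A.append(M);B.append(M@p)
    x=np.linalg.lstsq(np.vstack(A),np.hstack(B),rcond=None)[0]
    return x,[np.linalg.norm((np.eye(3)-np.outer(d,d))@(x-p)) for p,d in (a,b)]
def proj(n,X,c=None):
    K,p,r=c or cam(n); q=r.T@(np.asarray(X,float)-p); q=np.array([q[0],-q[1],-q[2]])
    if n=="wrist":
        th=np.arctan2(np.hypot(q[0],q[1]),q[2]); s=th/max(np.hypot(q[0],q[1]),1e-9); return K[0,0]*q[:2]*s+K[:2,2]
    return K[0,0]*q[:2]/q[2]+K[:2,2]
E
python3 - <<'E'
import cv2
a=cv2.imread("pics/top0.png")[125:285,150:380]; cv2.imwrite("pics/topc.png",cv2.resize(a,None,fx=3.4,fy=3.4,interpolation=cv2.INTER_CUBIC))
a=cv2.imread("pics/scene0.png")[130:270,215:375]; cv2.imwrite("pics/scenec.png",cv2.resize(a,None,fx=4,fy=4,interpolation=cv2.INTER_CUBIC))
E
```

```text
(no output)
```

View pics/topc.png

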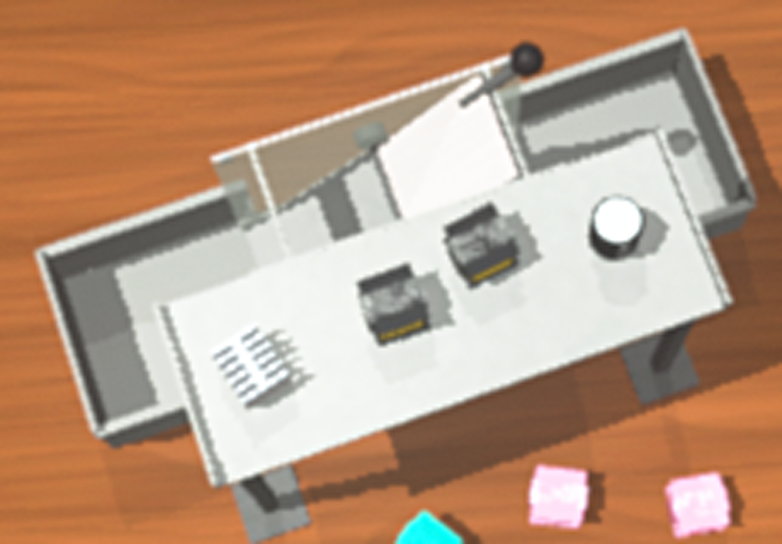

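View pics/scenec.png

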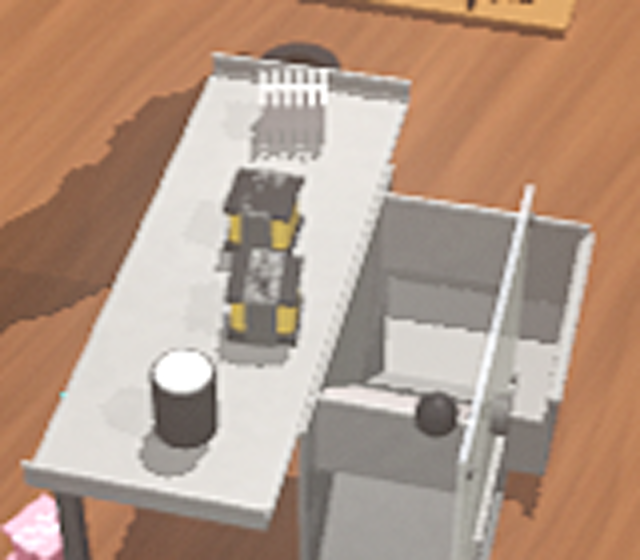

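```bash
python3 - <<'E'
from h import *
T=lambda u,v:(150+(u+.5)/3.4-.5,125+(v+.5)/3.4-.5)
S=lambda u,v:(215+(u+.5)/4-.5,130+(v+.5)/4-.5)
P={}
for k,t,s in [("knob",(527,60),(436,413)),("mouth+y",(164,308),(409,88)),("rob+y",(217,484),(214,60)),("rob-y",(730,302),(27,467)),("mouth-y",(660,133),(270,515)),("cap",(618,221),(184,371))]:
    x,e=tri(ray("top",T(*t)),ray("scene",S(*s))); P[k]=x; print(k,x.round(1),np.round(e,1))
    print("   onz245", onz("top",T(*t),245).round(1))
a=P["mouth+y"]-P["mouth-y"]; b=P["rob+y"]-P["rob-y"]
for v in(a,b): print(np.linalg.norm(v), np.degrees(np.arctan2(-v[0],v[1])))
for k,v in [("t1 top face", [(358,275),(409,265),(431,326),(378,343)]),("t2",[(444,219),(492,206),(518,268),(470,285)])]:
    q=np.array([onz("top",T(*c),279) for c in v]); print(k,q.round(0),q.mean(0))
E
```

```text
knob [654.9 -98.7 273.8] [1. 1.]
   onz245 [ 665.  -101.3  245. ]
mouth+y [506.1 159.7 254.9] [3.5 3.5]
   onz245 [505.7 159.  245. ]
rob+y [382.8 128.2 254.7] [1.3 1.3]
   onz245 [383.2 128.5 245. ]
rob-y [ 480.  -220.6  255.9] [2. 2.]
   onz245 [ 481.  -223.8  245. ]
mouth-y [ 604.  -185.8  252.9] [2.7 2.7]
   onz245 [ 604.5 -188.6  245. ]
cap [ 532.7 -147.9  288. ] [1.6 1.6]
   onz245 [ 543.6 -153.6  245. ]
359.152923446529 15.814884099365809
362.07392251536385 15.56484348772354
t1 top face [[510.  25. 279.]
 [514.  -9. 279.]
 [472. -21. 279.]
 [463.  15. 279.]] [489.86115656   2.55602442 279.        ]
t2 [[544. -34. 279.]
 [551. -67. 279.]
 [507. -81. 279.]
 [498. -48. 279.]] [524.86989393 -57.68826213 279.        ]
```

Chute yaw is about 15.7° with its origin near (599, 0). The knob then lies at chute (27,-110,274), which agrees with the text, so the flap leans right and must go left. The right bin is the target. I'll rock the flap first.

```bash
cat >> h.py <<'E'
YAW=np.radians(15.7); O=np.array([599.1,0.1])
CX=np.array([np.cos(YAW),np.sin(YAW)]); CY=np.array([-np.sin(YAW),np.cos(YAW)])
def W(x,y,z): return [*(O+x*CX+y*CY),z]
def C(p): d=np.asarray(p[:2])-O; return np.array([d@CX,d@CY,*p[2:]])
E
python3 - <<'E'
from h import *
print(proj("top",W(27,-110,274)))
s=bot.get_state()
bot.movel([185,518,400],max_speed=250)
bot.grip(0.0)
yf=YAW+np.pi/2
bot.move_ptp(W(28,-160,360),[np.pi,0,yf])
s=bot.get_state();print(s["t"],C(s["tcp_pos"]),s["qpos"].round(2))
print(imaging.camera_model("wrist"))
cv2.imwrite("pics/w1.png",imaging.capture("wrist"))
E
```

```text
[304.24983384 141.97442872]
4.6333 [  28.45909313 -158.94694763  360.25700318] [-0.32  0.58  0.52  1.52  0.    0.97]
{'K': array([[325.1922621 ,   0.        , 278.0899406 ],
       [  0.        , 325.1922621 , 209.55923596],
       [  0.        ,   0.        ,   1.        ]]), 'position': array([648.55547984, -69.3097565 , 503.6204173 ]), 'rotation': array([-0.31416415, -0.0003801 ,  0.27631079])}
```

View pics/w1.png

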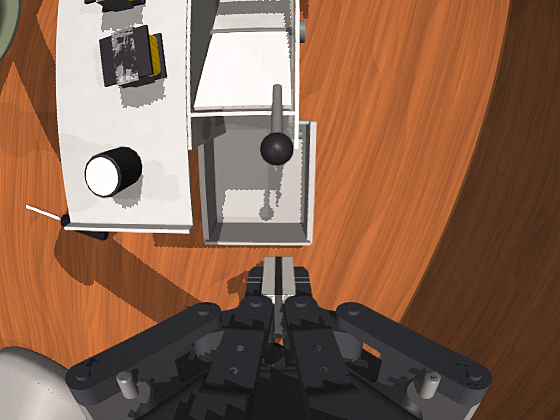

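The knob is at (277,149) on its rod, directly ahead of the shut fingers at (277,265), with free room between them. Next I'll push along the arc.

```bash
python3 - <<'E'
from h import *
bot.movel(W(28,-155,258),max_speed=150)
for d in (45,33,22,11,0,-10,-18):
    a=np.radians(d); z=160+158*np.cos(a)-14
    r=bot.movel(W(28,-158*np.sin(a)-23,min(z,306)),max_speed=90,threshold=25)
    s=bot.get_state(); print(d,r,s["t"],C(s["tcp_pos"]).round(1),s["contact_force"].round(1))
    if r: break
bot.movel(W(28,-30,370),max_speed=250)
bot.dwell(.2)
cv2.imwrite("pics/w2.png",imaging.capture("wrist"));cv2.imwrite("pics/s2.png",imaging.capture("scene"))
t=imaging.capture("top")
cv2.imwrite("pics/t2.png",cv2.resize(t[125:285,150:380],None,fx=3.4,fy=3.4,interpolation=cv2.INTER_CUBIC))
print(bot.get_state()["t"])
E
```

```text
45 False 5.8917 [  28.3 -133.9  258.4] [-0.3 -1.8  0.3]
33 False 6.4083 [  28.3 -109.1  279. ] [ 0.8 -1.6  1.2]
22 False 6.8917 [ 28.2 -81.5 292.8] [ 0.1 -0.8 -0. ]
11 False 7.375 [ 28.1 -52.5 301.4] [ 0.1 -0.9 -0.3]
0 False 7.8583 [ 28.1 -22.3 304.2] [-0.4  1.   0. ]
-10 False 8.3167 [ 28.    5.1 301.7] [ 0.3 -0.1 -0.3]
-18 False 8.7083 [ 27.9  26.5 296.1] [-0.1  0.2  0.1]
9.575
```

View pics/w2.png

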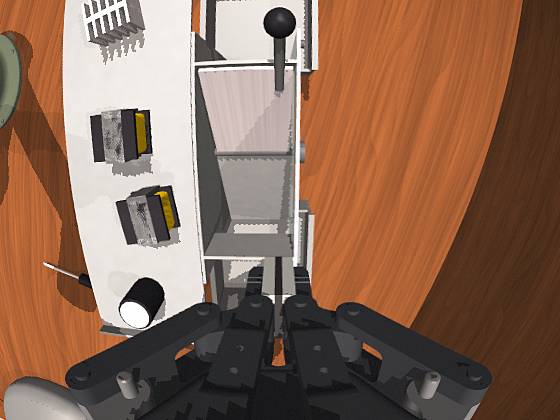

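View pics/s2.png

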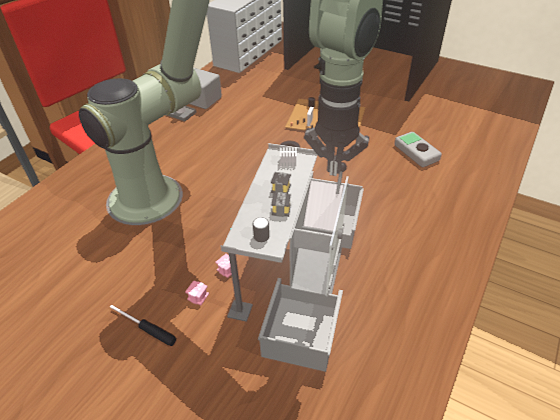

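The flap now leans left, with the knob at wrist (279,22), and the right leg is open. Next I'll enlarge the transformers, which are at wrist (121,135) and (147,215).

```bash
python3 - <<'E'
import cv2
a=cv2.imread("pics/w2.png")[85:265,60:220]; cv2.imwrite("pics/w2c.png",cv2.resize(a,None,fx=3.3,fy=3.3,interpolation=cv2.INTER_CUBIC))
E
```

```text
(no output)
```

View pics/w2c.png

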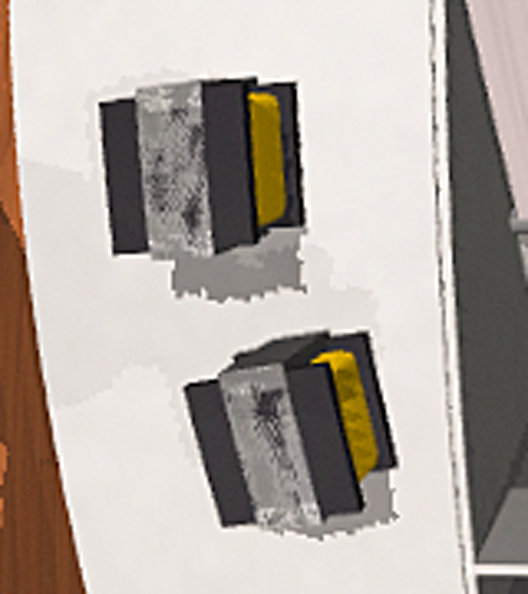

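View pics/t2.png

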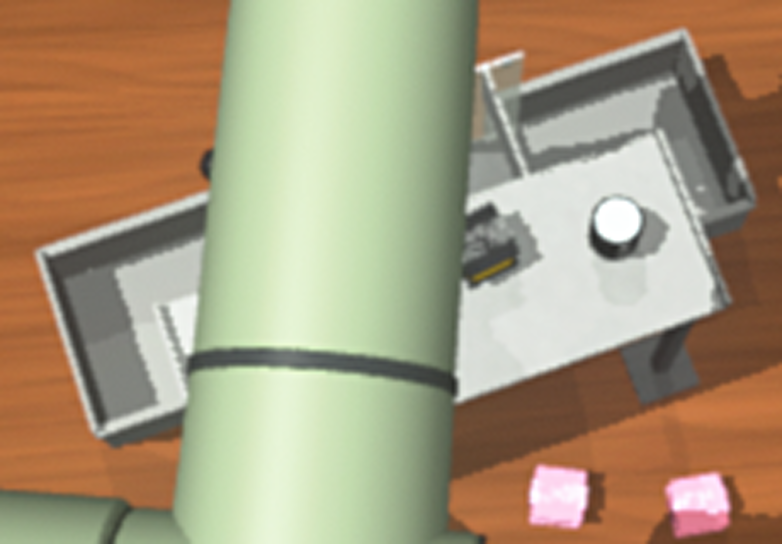

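The enlarged crop shows both targets with yellow windings and dark cores: t1 at crop (190,165), t2 at (290,435). The pink and turquoise blocks are elsewhere on the table. I'll cast the top-face corners onto their plane and check the height across views.

```bash
python3 - <<'E'
from h import *
c=cam("wrist"); print(bot.get_state()["tcp_pos"])
Wp=lambda u,v:(60+(u+.5)/3.3-.5,85+(v+.5)/3.3-.5)
T=lambda u,v:(150+(u+.5)/3.4-.5,125+(v+.5)/3.4-.5)
# pixel -> chute frame
for n,v in [("t1",[(100,103),(258,80),(258,243),(112,255)]),("t2",[(187,385),(325,360),(362,510),(224,527)])]:
    q=np.array([C(onz("wrist",Wp(*p),279,c)) for p in v]); print(n,q.round(0).tolist(),q.mean(0).round(1))
# two-view heights: top-face edge corners (far-left strip corners)
t=[("t1 +x-y?",(112,255),(427,312)),("t1 +y rob",(100,103),(372,330)),("t2 -y rob",(224,527),(517,250))]
print("edge", [C(onz("wrist",Wp(*p),245,c)).round(0) for p in [(437,200),(470,560)]])
for n,x in (("t1",[-104,32,279]),("t2",[-92,-35,279])): print(n,"top crop px",((proj("top",W(*x))-[150,125])*3.4).round(0),"wrist crop",((proj("wrist",W(*x),c)-[60,85])*3.3).round(0))
# top-face grey core centres in both
for n,a,b in (("t1",(174,168),(393,288)),("t2",(270,445),(482,240))):
    x,e=tri(ray("wrist",Wp(*a),c),ray("top",T(*b))); print(n,C(x).round(1),np.round(e,1))
E
```

```text
[633.79842041 -20.59697877 369.30357489]
t1 [[-122.0, 52.0, 279.0], [-77.0, 53.0, 279.0], [-80.0, 15.0, 279.0], [-122.0, 14.0, 279.0]] [-100.2   33.4  279. ]
t2 [[-104.0, -20.0, 279.0], [-65.0, -14.0, 279.0], [-60.0, -52.0, 279.0], [-100.0, -58.0, 279.0]] [-82.3 -35.8 279. ]
edge [array([-44.,  19., 245.]), array([-42., -81., 245.])]
t1 top crop px [392. 300.] wrist crop [164. 176.]
t2 top crop px [482. 250.] wrist crop [236. 443.]
t1 [-97.2  32.1 286.4] [2.4 2.4]
t2 [-84.  -36.9 276. ] [0.7 0.7]
```

```bash
cat > push.py <<'E'
from h import *
import sys
y=float(sys.argv[1]); tag=sys.argv[2]
rot=[np.pi,0,YAW-np.pi]
s=bot.get_state()
if s["tcp_pos"][2]<340: bot.movel([*s["tcp_pos"][:2],370],max_speed=250)
bot.move_ptp(W(-158,y,340),rot)
bot.grip(0.15)
bot.movel(W(-158,y,257),max_speed=150)
print(C(bot.get_state()["tcp_pos"]).round(1))
for x,v in ((-110,80),(-80,60),(-60,60),(-38,60)):
    r=bot.movel(W(x,y,257),max_speed=v,threshold=25); s=bot.get_state(); print(x,r,s["t"],C(s["tcp_pos"]).round(1),s["contact_force"].round(1))
    if r: break
bot.movel(W(-90,y,300),max_speed=200)
bot.movel(W(-100,y,370),max_speed=200)
bot.dwell(.3)
for n in("wrist","scene","top"): cv2.imwrite(f"pics/{n}_{tag}.png",imaging.capture(n))
print(bot.get_state()["t"])
E
python3 push.py -36 p2
python3 -c "
import cv2,numpy as np
a=cv2.resize(cv2.imread('pics/scene_p2.png')[130:380,190:390],None,fx=2.2,fy=2.2);b=cv2.resize(cv2.imread('pics/wrist_p2.png'),(348,261))
o=np.zeros((550,790,3),np.uint8);o[:,:440]=a;o[:261,440:788]=b;o[270:531,440:788]=cv2.resize(cv2.imread('pics/top_p2.png'),(348,261));cv2.imwrite('pics/m_p2.png',o)"
```

```text
[-157.6  -36.2  257.7]
-110 False 12.85 [-110.1  -35.9  256.9] [-0.2  0.5  0.1]
-80 False 13.5 [-79.8 -35.9 256.8] [0.1 0.6 0.3]
-60 False 13.9833 [-59.7 -35.9 256.8] [ 0.6  0.4 -0.1]
-38 False 14.5 [-37.9 -35.9 256.7] [-0.5  0.2 -0.5]
15.9333
```

View pics/m_p2.png

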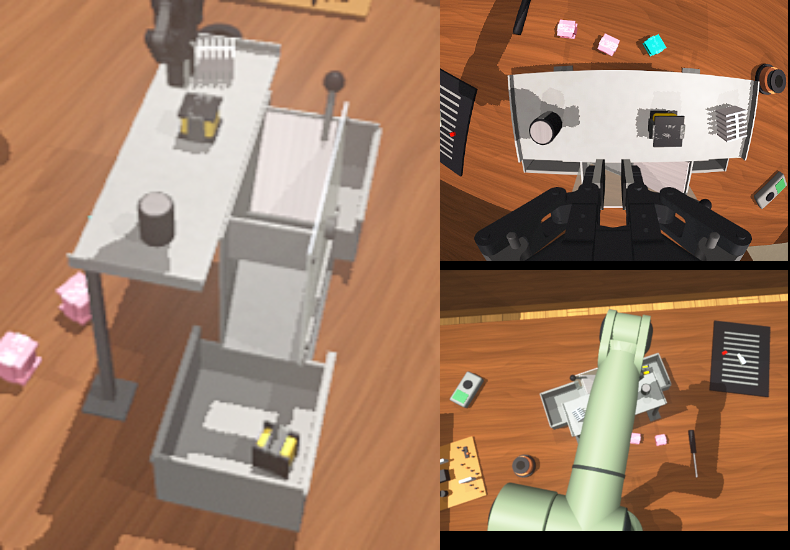

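The first transformer lies in the right bin, at montage (275,447). The flap still leans left and the second transformer is undisturbed. I'll push it next.

```bash
python3 push.py 33 p1
python3 -c "
import cv2,numpy as np
a=cv2.resize(cv2.imread('pics/scene_p1.png')[130:380,190:390],None,fx=2.2,fy=2.2);b=cv2.resize(cv2.imread('pics/wrist_p1.png'),(348,261))
o=np.zeros((550,790,3),np.uint8);o[:,:440]=a;o[:261,440:788]=b;o[270:531,440:788]=cv2.resize(cv2.imread('pics/top_p1.png'),(348,261));cv2.imwrite('pics/m_p1.png',o)"
```

```text
[-157.6   32.7  257.5]
-110 False 18.0667 [-110.1   33.1  256.9] [0.2 0.1 0.2]
-80 False 18.7167 [-79.9  33.1 256.8] [-0.3 -0.8 -0.1]
-60 False 19.2 [-59.8  33.1 256.8] [-0.3 -0.8  0.1]
-38 False 19.7167 [-37.9  33.1 256.7] [-0.8 -0.1  0.1]
21.15
```

View pics/m_p1.png

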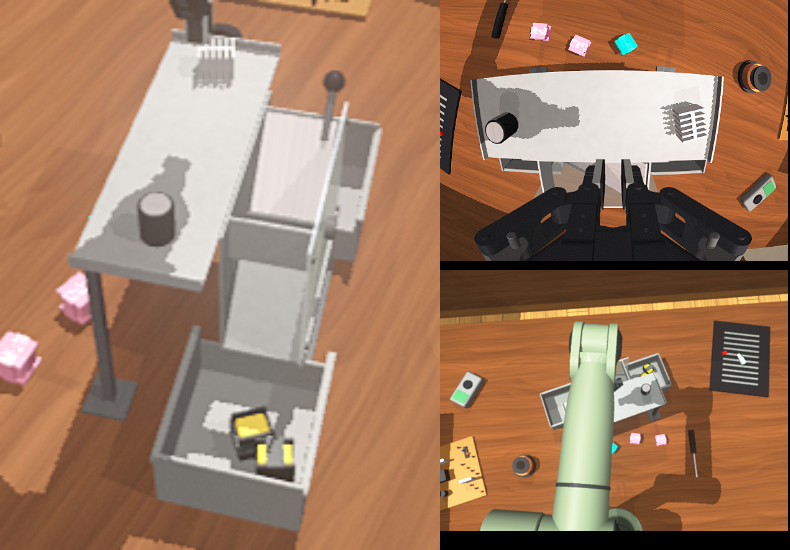

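Both transformers are in the right bin, at (252,425) and (276,455), and the flap still leans left. I'll back the arm away and confirm everything is at rest.

```bash
python3 - <<'E'
from h import *
bot.move_ptp([330,120,420],[np.pi,0,YAW-np.pi]); bot.dwell(.5)
a=imaging.capture("scene");t=imaging.capture("top")
b=cv2.imread("pics/scene_p1.png")
print("bin diff",cv2.absdiff(a[285:360,262:340],b[285:360,262:340]).max())
o=np.zeros((560,790,3),np.uint8);o[:480,:320]=cv2.resize(a[270:375,255:325],(320,480),interpolation=cv2.INTER_CUBIC);o[:410,330:790]=cv2.resize(t[130:290,150:330+0],(460,410)) if 0 else cv2.resize(t[125:285,150:380],(460,320+90))
cv2.imwrite("pics/fin.png",o);print(bot.get_state()["t"])
E
```

```text
bin diff 25
22.5917
```

View pics/fin.png

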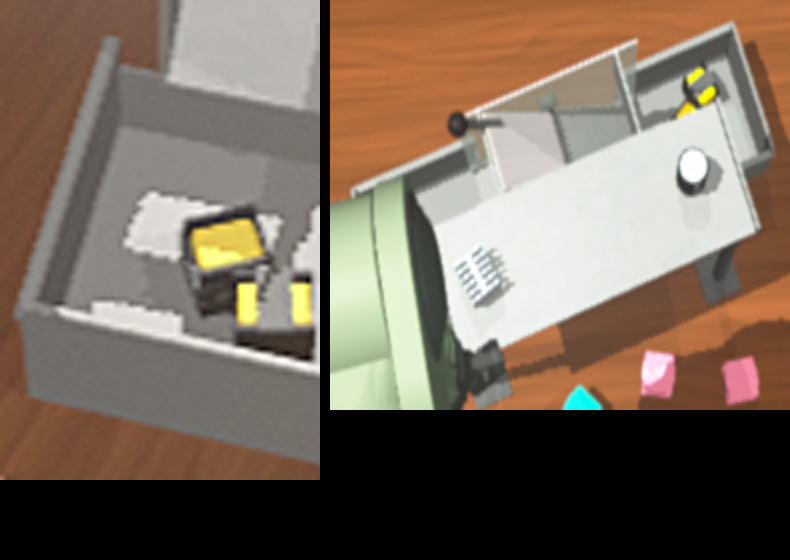

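Both transformers are at rest in the right bin, at (225,260) and (275,320) in the left panel. The flap leans fully left, with the knob at (458,124) in the right panel, and the heat sink and capacitor are in place. The arm is clear, so I'll hand in.

```bash
python3 -c "
from bench import bot
bot.sign_off()"
```

```text
the job is handed in; nothing more can be done
```

The job is done and handed in, at about 22.6 s of the 58 s allowed.

- **Flap:** it started leaning right, so I pushed its knob over upright with the shut fingers and it fell to the left stop.
- **Transformers:** I pushed the right-hand transformer off the sill first, then the left-hand one. Both slid down the newly opened right leg into the right bin, and neither was picked up.
- **Last pictures:** both transformers lie at rest in the right bin and the flap still leans left. The heat sink and capacitor are still on the sill, and the arm is clear of everything. The yoke and screwdriver were untouched in the views after each push, though the final enlarged crops did not cover them.
- **Forces:** contact readings between the push moves stayed below about 3 N, and none of the 25 N stop thresholds tripped.
- **Disagreements:** the two-view height of the first transformer's top came out at 286 mm against the expected 279 mm. Its position from the two methods agreed to about 3 mm. The bin pictures just after the last push and about 1.4 s later differed by at most 25 grey levels, which I put down to the arm's shadow.

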